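# Unlatch the air cleaner and take out its coarse filter for washing

## Robot

A 6-joint arm with a two-finger parallel gripper is mounted at the origin on a cart in front of the work surface, level with it; the furniture and walls round the work are solid. World frame = base frame: x ahead of the robot, y to its left, z up, the work surface at z = 0. Lengths are in m, angles in rad, forces in N, time in s.
With the tool pointing down it reaches from about 0.225 to 0.875 m from the base axis. Payload 3.4 kg.
Tool frame: the origin (TCP) lies midway between the tips of the shut fingers; the grasp point (between the pads) lies 19 mm behind it; z points along the fingers, y is the line along which they close (so a half turn about z gives the same grasp; the last joint's range is limited). The gripper opens to 85 mm and grips with 20 to 120 N. Pads are 22 mm wide; open, the fingers measure 114 mm over their backs; the gripper's body (76 mm by 85 mm) begins 54 mm behind the grasp point. The pads swing forward as they close: fully open they stand 13 mm farther back than shut.
Start: joints at [-1.372, 0.276, 1.505, -0, 1.361, -0.121], TCP at [0.181, -0.546, 0.231] pointing down, gripper open.
Joint ranges: [-2.89, 2.89], [-0.75, 2.08], [0.22, 2.7], [-1.18, 4.32], [0.11, 2.71], [-2.7, 2.7]. Speed limits (rad/s): [2.57, 2.57, 3.14, 3.14, 3.14, 3.14].

## Interface

Orientations are given as a unit quaternion [w, x, y, z].
In Python, from rig import * gives the robot as it stands.
- The arm moves only by the tool apply_moves, never from a script. Its argument "steps" is one flat list of numbers, 4 for each row, row after row: the shift along the world's x, y, z in cm, then the turn about the world's z in degrees. A call has 1 to 8 rows; each row is the pose to reach, as a shift and turn from the pose commanded when the call began; what a row does not reach only later rows make up. A row lasts 1/12 s, in which the tool goes at most 41.7 mm and 7.16 degrees, less where a joint would pass 70% of its speed; a pose out of reach is approached as far as the arm can. A call with a gripper value outside its range is refused whole. "jaw" is the closure in counts, from 0 (fully open) to 255 (shut), set as the call begins (left out, the last holds). The fingers move at their own pace and stop on an object; "newtons" is the grip in N (left out, the last holds). Time passes only in rows, so rows that repeat a pose let the fingers close. It gives the time, the measured TCP pose, the force, the opening and the grip force at its end, in the units of the state.
- get_state(): the state, without advancing time (a new reading comes with each control period).
- get_image(name): name is "scene" or "top" or "wrist"; returns the picture (480x640x3 uint8, red, green, blue); there is no depth.
- calibration(name): a dict with "fx", "fy", "cx", "cy" (pixels), "xyz" and "rotation" of the camera in the world. Camera axes: x right, y up, looking along -z (the intrinsics and any distortion apply to the point x, -y, -z); pixel columns grow to the right and rows downward; lengths in m; the calibration is good to about 2 mm. The wrist camera is an equidistant fisheye: a pixel r from the principal point sees the ray r / f radians off the axis. A picture is of the moment at which its call begins: read the wrist's pose just before it. calibration takes no time and is no camera call; for the wrist camera it gives the pose at the moment of the call.
- sign_off(): hands the job in; it is judged then, once.
The state is a dict: "clock": time; "qpos": joint angles; "qd": joint speeds; "effort": joint torques, N m; "position": TCP position; "ee_rot": TCP orientation; "contact_force": force on the tool from outside, world axes, zero at the start; "moment": the same for the moment, N m; "width": finger opening in m; "gripper_force": force on a finger pad.
Only numpy, scipy, OpenCV 4.12 (cv2) and the standard library are available. Lean on these libraries where they do the work, as an engineer would, in place of code of your own. Each camera call takes 0.05 s, during which the arm holds its last target. There are 200 camera calls.

## Task

The coarse filter of the air cleaner needs washing. Take the service key from its pocket in the top of the cleaner, put its blade in the slot of the steel latch and turn it a full quarter turn anticlockwise so that the wing swings off the filters and the springs lift them, then park the key upright in its pocket again. Take out the top filter, keep it level so that no dust spills, and lay it gently flat in the steel drip tray; leave the lower filter in the cleaner and do not push the other things about.

Things in the scene. Friction and masses are not known exactly. Their poses are not given: they have to be found in the camera images.
- cleaner: white air cleaner, rounded box 180 (x) x 260 (y) x 105 mm high, fixed, left or right of the tray; origin under its centre on the worktop, x points to its back (grille and dial on the -x face), z up. On its flat top deck, in this frame: filter well (x 0, y +58 mm, opening 124 x 64 mm, long side along x), latch axis (x 0, y -19 mm), key pocket (x 0, y -88 mm)
- latch (a joint): turn of the steel latch: 0 locked (wing along the cleaner's +y, over the filter), grows anticlockwise seen from above to a stop at 1.571 (wing along -x, to the front). Wing 18 mm wide, 58 mm long from the axis, 1.5 to 7 mm above the deck. Starts at 0 to 0.12; friction holds it; turning takes about 0.1 N m. The filters come free from about 0.8 rad on
- latch_slot (a point): centre of the slot's mouth, on the latch axis, 17 mm above the deck, on the round head of the latch (40 mm across). The slot runs across the whole head, 8 mm wide with a bevelled mouth 12 mm wide, 9 mm deep. The frame turns with the latch: y points along the slot and the wing, z up
- key: service key, 66 mm tall, standing in its pocket: black grip 16 (its x) x 44 (y) x 48 mm tall on a flat shoulder; below it, centred, a steel blade 4.5 (x) x 30 (y) x 18 mm long. Origin: centre of the shoulder's underside, z up. 60 to 130 g. Parked, its axes match the cleaner's and the shoulder stands on the deck; half a turn round is as good, in slot and pocket
- key_tip (a point): middle of the blade's lower end, 18 mm below the key's origin
- key_pocket (a point): centre of the mouth of the key pocket, level with the deck: a straight hole 10 mm (cleaner's x) x 36 mm (cleaner's y), deeper than the blade
- coarse_filter: upper filter, the one to take out: stiff grey frame with coarse pleats, 120 (x) x 60 (y) x 24 mm, 120 g; origin at the centre of its underside, axes as the cleaner's. Latched, its top is level with the deck; unlatched, weak springs (about 1 N, they yield when pushed) lift it within a second until its top is 22 mm above the deck, foot still 2 mm in the well. Grip across its 60 mm
- fine_filter: lower filter of the same size with finer pleats, origin at the centre of its underside; it lies under the coarse one, rises about 20 mm when that is taken away, and stays in the well
- well_mouth (a point): centre of the filter well's mouth, level with the deck
- drip_tray: open steel tray 190 (x) x 140 (y) x 20 mm high, walls and floor 3 mm, fixed; origin under its centre on the worktop; its inner floor is 3 mm above the origin
- tin: food tin 76 mm across, 58 mm high, standing behind the cleaner (bystander); origin under its centre
- brush: scrubbing brush with a bow handle, 52 x 150 x 91 mm high, behind the tray (bystander); origin under its centre
Not all that is in view belongs to the job. Of the things that look like the key, the larger one is meant.

How it is judged:
By the outcome, as a careful person would: the job done as asked, in the order asked, and still so for the second after the job is handed in, with the robot touching nothing.
It also fails if it takes over 64 s, if anything falls off the work surface, if the arm or the gripper's body presses on something with over 40 N, if the wrist force passes 120 N, or if a joint passes its speed limit or range.

## Working session

There is one attempt and no reset: what is moved stays moved. The work goes in short steps, Python scripts to look and compute and a tool call to move; the robot and the scene stay as the last step left them, time stands still between calls to the robot, and variables do not carry over. Pictures are saved under pics/ and viewed, at most 10 in all, crops included, and the job is handed in when it is done.

Besides the shell and the picture viewer there is one more tool, called after "Emit:" as name(argument=value, ...) on one line, values as JSON. apply_moves: Moves the arm, as the interface text tells. Its arguments: {"type":"object","properties":{"steps":{"type":"array","items":{"type":"number"}},"jaw":{"type":"number"},"newtons":{"type":"number"}},"required":["steps"]}

```bash
mkdir -p pics; ls; python3 - <<'E'
from rig import *
import cv2
s=get_state();print({k:s[k] for k in('clock','position','ee_rot','width')})
for n in('scene','top'):
    im=get_image(n);cv2.imwrite(f'pics/{n}0.png',im[:,:,::-1]);print(n,calibration(n))
E
```

```text
pics
{'clock': 0.0, 'position': array([ 0.1806323 , -0.54533226,  0.23043105]), 'ee_rot': array([-9.23718765e-04,  9.87248724e-01,  1.59182607e-01, -2.94734368e-05]), 'width': 0.08527047756688763}
scene {'fx': 443.57696840352594, 'fy': 443.57696840352594, 'cx': 314.93175781267075, 'cy': 236.9939418503492, 'xyz': array([-0.09918347, -0.4103457 ,  0.55398851]), 'rotation': array([ 0.76323702,  0.43555807, -0.2377614 , -0.41379697])}
top {'fx': 570.3211980587442, 'fy': 570.3211980587442, 'cx': 317.39289051792485, 'cy': 243.13912587569587, 'xyz': array([ 0.3421566 , -0.00360011,  1.17836395]), 'rotation': array([ 0.7446658 ,  0.07927206, -0.07428721, -0.65853641])}
```

View pics/top0.png

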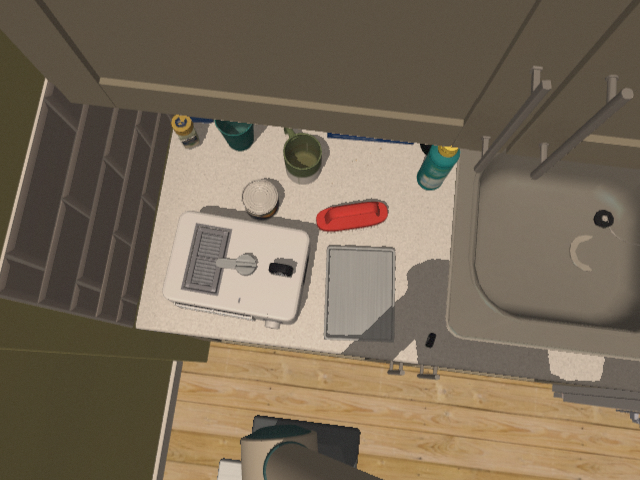

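View pics/scene0.png

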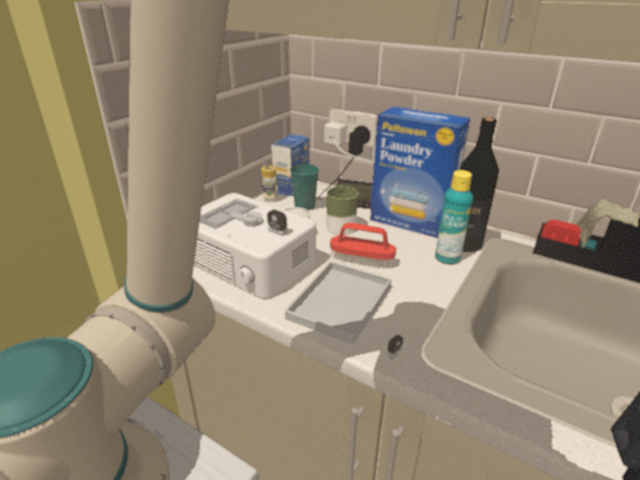

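The top view shows the cleaner at (238,266), its well at the left (207,258), the latch head at (246,264) and the key at (281,269). The tray is at (361,292). A smaller decoy key lies at (431,340). I'll enlarge it to measure.

```bash
python3 - <<'E'
import cv2
im=cv2.imread('pics/top0.png')
cv2.imwrite('pics/topc.png',cv2.resize(im[205:345,160:320],None,fx=4.2,fy=4.2,interpolation=cv2.INTER_CUBIC))
E
```

```text
(no output)
```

View pics/topc.png

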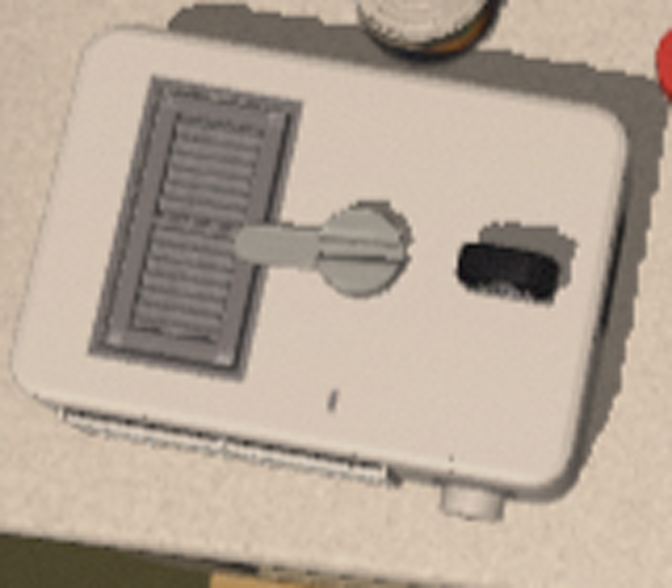

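```bash
cat > h.py <<'E'
import numpy as np, cv2
from scipy.spatial.transform import Rotation as R
def rot(q): return R.from_quat(np.roll(q,-1)).as_matrix()
def ray(c,uv,fish=False):
    x=(uv[0]-c['cx'])/c['fx'];y=(uv[1]-c['cy'])/c['fy']
    if fish:
        r=np.hypot(x,y);k=np.sin(r)/max(r,1e-9);d=np.array([x*k,-y*k,-np.cos(r)])
    else: d=np.array([x,-y,-1.])
    return rot(c['rotation'])@d
def hit(c,uv,z,fish=False):
    d=ray(c,uv,fish);return c['xyz']+d*(z-c['xyz'][2])/d[2]
def proj(c,p,fish=False):
    v=rot(c['rotation']).T@(np.asarray(p)-c['xyz']);x,y,z=v[0],-v[1],-v[2]
    if fish:
        r=np.hypot(x,y);t=np.arctan2(r,z);k=t/max(r,1e-9);return c['cx']+c['fx']*x*k,c['cy']+c['fy']*y*k
    return c['cx']+c['fx']*x/z,c['cy']+c['fy']*y/z
E
python3 - <<'E'
from rig import *
from h import *
np.set_printoptions(precision=4,suppress=True)
c=calibration('top')
f=lambda u,v,z:hit(c,(160+u/4.2-.4,205+v/4.2-.4),z)
W=np.array([f(*p,.105) for p in((152,77),(302,100),(243,379),(90,353))])
print(W[:,:2],[np.linalg.norm(W[i]-W[i-1]) for i in range(4)])
m=W.mean(0);print('well',m)
x=(W[0]+W[1]-W[2]-W[3]);yw=np.degrees(np.arctan2(x[1],x[0]));print('yaw',yw)
l=f(363,250,.122);k=f(508,268,.153);print('latch',l,'key',k)
d=l-m;print('yaw from well-latch(-y)',np.degrees(np.arctan2(d[1],d[0]))+90,np.linalg.norm(d[:2]))
d=k-m;print('yaw from well-key',np.degrees(np.arctan2(d[1],d[0]))+90,np.linalg.norm(d[:2]))
T=np.array([hit(c,p,.02) for p in((328,248),(394,248),(395,339),(326,338))]);print(T[:,:2],T.mean(0))
x=T[0]+T[1]-T[2]-T[3];print('tray yaw',np.degrees(np.arctan2(x[1],x[0])))
t=R.from_quat(np.roll(get_state()['ee_rot'],-1)).as_matrix();print(t)
E
```

```text
[[0.5894 0.2576]
 [0.5871 0.1873]
 [0.4562 0.1937]
 [0.4593 0.2639]] [np.float64(0.13019596581566395), np.float64(0.07041765631080658), np.float64(0.13110050281541358), np.float64(0.07024785202466448)]
well [0.523  0.2256 0.105 ]
yaw -2.7704058208415208
latch [0.5182 0.1465 0.122 ] key [0.5129 0.0785 0.153 ]
yaw from well-latch(-y) -3.4696520956771053 0.07923214512637054
yaw from well-key -3.925882220393831 0.1474195780061631
[[ 0.5897 -0.0027]
 [ 0.6066 -0.1389]
 [ 0.4208 -0.1582]
 [ 0.4059 -0.0205]] [ 0.5058 -0.0801  0.02  ]
tray yaw 5.7261125110787985
[[ 0.9493  0.3143 -0.0003]
 [ 0.3143 -0.9493  0.0016]
 [ 0.0002 -0.0017 -1.    ]]
```

Emit:
apply_moves(steps=[33, 62.5, 4, 68.5, 33, 62.5, 4, 68.5, 33, 62.5, 4, 68.5, 33, 62.5, 4, 68.5, 33, 62.5, 4, 68.5, 33, 62.5, 4, 68.5, 33, 62.5, 4, 68.5, 33, 62.5, 4, 68.5], jaw=0, newtons=60)

```text
clock: 0.77
position: [0.3364, -0.2495, 0.2501]
ee_rot: [-0.0, 0.788, 0.615, 0.0]
contact_force: [0.9, -0.3, -0.4]
width: 0.0856
gripper_force: 0.0
```

Emit:
apply_moves(steps=[17.7, 33, 2, 11, 17.7, 33, 2, 11, 17.7, 33, 2, 11, 17.7, 33, 2, 11, 17.7, 33, 2, 11, 17.7, 33, 2, 11, 17.7, 33, 2, 11, 17.7, 33, 2, 11])

```text
clock: 1.43
position: [0.4937, 0.0439, 0.2678]
ee_rot: [-0.0, 0.727, 0.686, -0.0]
contact_force: [0.5, -1.4, -0.1]
width: 0.0852
gripper_force: 0.0
```

Emit:
apply_moves(steps=[1.8, 3.4, 0, 0, 2.0, 3.8, 0, 0, 2.0, 3.8, 0, 0, 2.0, 3.8, 0, 0])

```text
clock: 1.77
position: [0.5128, 0.0796, 0.2673]
ee_rot: [-0.0, 0.727, 0.686, -0.001]
contact_force: [0.2, 1.4, -0.7]
width: 0.0853
gripper_force: 0.0
```

```bash
python3 - <<'E'
from rig import *
from h import *
import json
s=get_state();c=calibration('wrist');im=get_image('wrist')
print(s['position'],s['ee_rot'],s['contact_force'],s['qpos'],c)
cv2.imwrite('pics/w1.png',im[:,:,::-1])
json.dump({k:np.asarray(v).tolist() for k,v in c.items()},open('w1.json','w'))
E
```

```text
[0.51283025 0.07955827 0.26726948] [-2.97142519e-04  7.27269625e-01  6.86351028e-01 -1.03469593e-03] [ 0.18221114  1.37116985 -0.70050978] [ 2.04516085e-02  1.73199696e-01  1.55413286e+00 -9.60251482e-04
  1.41619287e+00  7.84761388e-02] {'fx': 371.64829954431775, 'fy': 371.64829954431775, 'cx': 320.4166734963003, 'cy': 238.14123925165666, 'xyz': array([0.5176389 , 0.15481963, 0.41019059]), 'rotation': array([ 0.987875  , -0.15261238,  0.00538304, -0.02799042])}
```

View pics/w1.png

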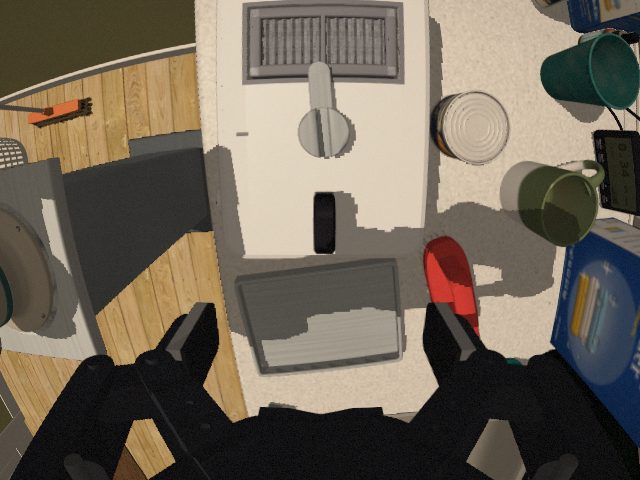

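The wrist view shows the well rim corners at about (248,2), (405,4), (403,83) and (244,80). The latch head is at (324,133) with the wing pointing up and tilted slightly left. The key grip is at (325,223).

```bash
python3 - <<'E'
from h import *
im=cv2.imread('pics/w1.png')
a=cv2.resize(im[50:170,280:370],None,fx=5,fy=5,interpolation=cv2.INTER_CUBIC)
b=cv2.resize(im[180:270,300:350],None,fx=6,fy=6,interpolation=cv2.INTER_CUBIC)
b=cv2.convertScaleAbs(b,alpha=1.8,beta=15)
o=np.zeros((600,760,3),np.uint8);o[:600,:450]=a;o[:540,455:755]=b
cv2.imwrite('pics/w1c.png',o)
E
```

```text
(no output)
```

View pics/w1c.png

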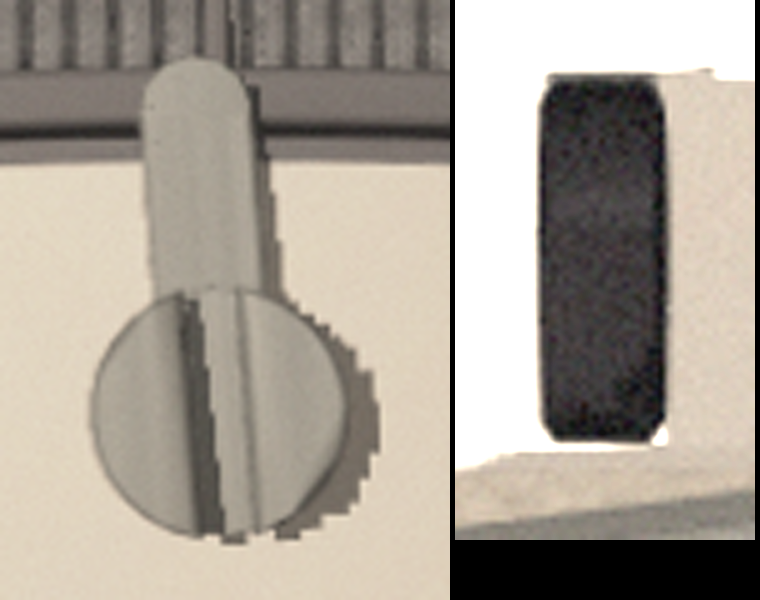

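```bash
python3 - <<'E'
from h import *
import json
np.set_printoptions(precision=4,suppress=True)
c={k:np.array(v) for k,v in json.load(open('w1.json')).items()}
f=lambda u,v,z:hit(c,(u,v),z,True)
W=np.array([f(*p,.105) for p in((248,2),(405,4),(403,83),(244,80))]);print(W[:,:2],W.mean(0))
a=W[1]+W[2]-W[0]-W[3];print('yaw',np.degrees(np.arctan2(a[1],a[0])),[np.linalg.norm(W[i]-W[i-1]) for i in range(4)])
l=f(323.5,132,.122);k=f(324.4,222.8,.153);print('latch',l,'key',k)
d=W.mean(0)-k;print('yaw key-well',np.degrees(np.arctan2(d[1],d[0]))-90,np.linalg.norm(d[:2]))
d=l-k;print('yaw key-latch',np.degrees(np.arctan2(d[1],d[0]))-90,np.linalg.norm(d[:2]))
g=lambda u,v:f(280+u/5-.4,50+v/5-.4,.122)
for A,B in(((182,292),(200,535)),((238,288),(258,530))):
    d=g(*A)-g(*B);print('slot yaw',np.degrees(np.arctan2(d[1],d[0]))-90)
t=f(280+195/5-.4,50+58/5-.4,.112);d=t-l;print('wing',np.degrees(np.arctan2(d[1],d[0]))-90,np.linalg.norm(d[:2]))
kk=lambda u,v:f(300+(u-455)/6-.4,180+v/6-.4,.153)
for A,B in(((541,100),(543,420)),((664,100),(667,420))):
    d=kk(*A)-kk(*B);print('key yaw',np.degrees(np.arctan2(d[1],d[0]))-90)
E
```

```text
[[0.4637 0.2648]
 [0.5926 0.2564]
 [0.5862 0.187 ]
 [0.4571 0.1966]] [0.5249 0.2262 0.105 ]
yaw -3.988203938681043 [np.float64(0.06848629923542468), np.float64(0.12913974384723556), np.float64(0.0697248941421592), np.float64(0.12949296807710775)]
latch [0.519  0.1487 0.122 ] key [0.516  0.0849 0.153 ]
yaw key-well -3.6194926332034356 0.14158545694807206
yaw key-latch -2.7604693355307433 0.06383406470045112
slot yaw 0.8675312909776096
slot yaw 1.5514609984158483
wing 0.5474495987006662 0.0572128394679467
key yaw -3.1878847608403476
key yaw -2.13844084011113
```

Emit:
apply_moves(steps=[0.1, 0, -3, 0, 0.2, 0.0, -6.5, 0, 0.2, 0.0, -10, 0, 0.2, 0.0, -13, 0, 0.2, 0, -14.8, 0, 0.2, 0, -15.2, 0, 0.2, 0, -15.2, 0, 0.2, 0, -15.2, 0])

```text
clock: 2.48
position: [0.5161, 0.0787, 0.1171]
ee_rot: [0.001, 0.728, 0.685, 0.001]
contact_force: [0.3, -0.1, -0.2]
width: 0.0856
gripper_force: 0.0
```

```bash
python3 - <<'E'
from rig import *
from h import *
s=get_state();print(s['position'],s['ee_rot'],s['contact_force'],s['clock'])
im=get_image('wrist');c=calibration('wrist')
print(c,proj(c,(.5152,.08,.153),True))
o=cv2.resize(im[150:480,170:470],None,fx=1.8,fy=1.8)
cv2.imwrite('pics/w2.png',cv2.convertScaleAbs(o[:,:,::-1],alpha=1.8,beta=15))
E
```

```text
[0.51612785 0.07874988 0.11706443] [6.96690175e-04 7.28195130e-01 6.85369239e-01 6.11127708e-04] [ 0.25520275 -0.05540157 -0.2322098 ] 2.4833
{'fx': 371.64829954431775, 'fy': 371.64829954431775, 'cx': 320.4166734963003, 'cy': 238.14123925165666, 'xyz': array([0.52090342, 0.15412684, 0.2606064 ]), 'rotation': array([ 0.98792192, -0.15208647,  0.003024  , -0.02950999])} (np.float64(315.72651812819885), np.float64(349.3101025457091))
```

View pics/w2.png

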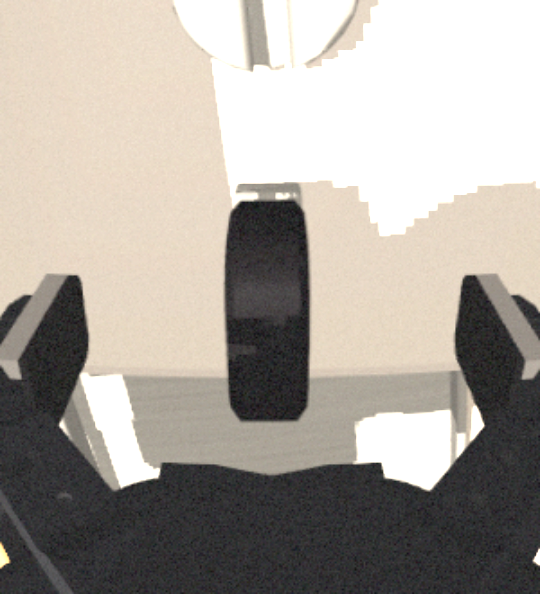

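The key is centred between the open pads. It spans crop x 225–309, and the pads are at 85 and 456. I'll grip it.

Emit:
apply_moves(steps=[0, 0, -0.4, 0, 0, 0, -0.4, 0, 0, 0, -0.4, 0, 0, 0, -0.4, 0, 0, 0, -0.4, 0, 0, 0, -0.4, 0, 0, 0, -0.4, 0, 0, 0, -0.4, 0], jaw=255, newtons=60)

```text
clock: 3.2
position: [0.5158, 0.0798, 0.1123]
ee_rot: [0.0, 0.728, 0.686, 0.0]
contact_force: [0.6, 0.4, 2.8]
width: 0.0152
gripper_force: 58.6
```

Emit:
apply_moves(steps=[0, 0, 1.5, 0, 0, 0, 3.5, 0, 0, 0, 4.5, 0, 0.15, 2.5, 4.7, 2, 0.3, 5.5, 4.7, 4.3, 0.35, 6.9, 4.7, 4.3, 0.35, 6.9, 4.7, 4.3, 0.35, 6.9, 4.7, 4.3])

```text
clock: 3.87
position: [0.5186, 0.149, 0.1585]
ee_rot: [0.0, 0.701, 0.713, -0.001]
contact_force: [-0.5, -0.2, -1.0]
width: 0.0153
gripper_force: 58.4
```

```bash
python3 - <<'E'
from rig import *
from h import *
for i in range(3):
    s=get_state();c=calibration('wrist');im=get_image('wrist');print(s['position'],s['ee_rot'],s['contact_force'],s['width'],proj(c,(.519,.1487,.122),True))
cv2.imwrite('pics/w3.png',cv2.convertScaleAbs(cv2.resize(im[200:480,220:420],None,fx=2.1,fy=2.1)[:,:,::-1],alpha=1.6,beta=15))
E
```

```text
[0.51863011 0.14902597 0.15854699] [ 4.15658670e-05  7.00777078e-01  7.13380140e-01 -5.10876086e-04] [-0.45025428 -0.22274234 -0.95615461] 0.015299577595781372 (np.float64(321.0081277104378), np.float64(272.61723375796186))
[0.51861443 0.14835788 0.15854706] [ 7.90546057e-05  7.01149992e-01  7.13013528e-01 -6.26110988e-04] [-0.72318435 -0.60442378 -1.25291545] 0.015547211914054906 (np.float64(321.07407616515565), np.float64(271.461066604616))
[0.518673   0.14802688 0.1585751 ] [ 5.91955345e-05  7.01417519e-01  7.12750399e-01 -5.73605589e-04] [-0.87687465 -0.51134246 -0.81379575] 0.01564366766080702 (np.float64(320.97593598160665), np.float64(270.804802243202))
```

View pics/w3.png

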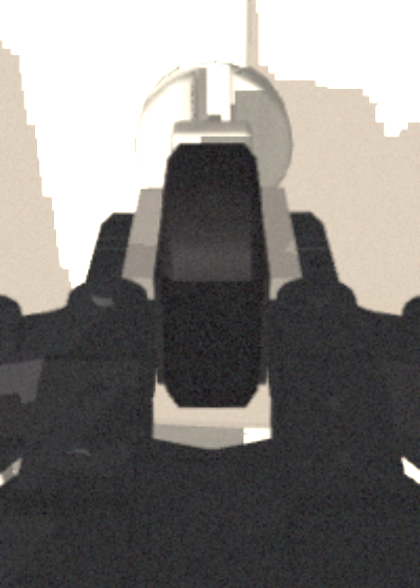

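The slot (crop x≈194–234) lines up with the key (centre ≈213). I'll lower it.

Emit:
apply_moves(steps=[0, 0, -0.5, 0, 0, 0, -1.0, 0, 0, 0, -1.3, 0, 0, 0, -1.6, 0, 0, 0, -1.8, 0, 0, 0, -1.8, 0, 0, 0, -1.8, 0])

```text
clock: 4.6
position: [0.519, 0.1487, 0.1408]
ee_rot: [-0.0, 0.701, 0.713, -0.0]
contact_force: [0.1, -0.7, -1.1]
width: 0.0152
gripper_force: 58.4
```

Emit:
apply_moves(steps=[0, 0, -0.2, 3, 0, 0, -0.2, 9, 0, 0, -0.2, 15, 0, 0, -0.2, 21, 0, 0, -0.2, 27, 0, 0, -0.2, 33, 0, 0, -0.2, 39, 0, 0, -0.2, 45])

```text
clock: 5.27
position: [0.52, 0.1493, 0.139]
ee_rot: [0.001, 0.373, 0.928, 0.001]
contact_force: [1.2, 1.0, -2.8]
width: 0.015
gripper_force: 58.6
```

Emit:
apply_moves(steps=[0, 0, 0, 6, 0, 0, 0, 12, 0, 0, 0, 18, 0, 0, 0, 24, 0, 0, 0, 30, 0, 0, 0, 36, 0, 0, 0, 41, 0, 0, 0, 45])

```text
clock: 5.93
position: [0.5203, 0.1502, 0.1391]
ee_rot: [0.002, -0.01, 1.0, 0.002]
contact_force: [2.3, 3.2, -2.5]
width: 0.0155
gripper_force: 58.5
```

```bash
python3 - <<'E'
from rig import *
from h import *
for i in range(2):
    s=get_state();c=calibration('wrist');im=get_image('wrist');print(s['position'],2*np.degrees(np.arctan2(s['ee_rot'][2],s['ee_rot'][1])),s['contact_force'],s['moment'],s['width'])
cv2.imwrite('pics/w4.png',cv2.convertScaleAbs(im[:,:,::-1],alpha=1.2,beta=5))
E
```

```text
[0.52034421 0.15023102 0.13914122] 181.10565149278622 [ 2.2805533   3.17558752 -2.52086925] [ 0.75634487 -0.38797961 -0.04128278] 0.015490158735973732
[0.52026444 0.15015339 0.13918973] 181.20201084722285 [ 2.66651861  3.69638099 -1.8685003 ] [ 0.67774524 -0.41450242 -0.02621597] 0.015122738963520638
```

Emit:
apply_moves(steps=[0, 0, 0, 2, 0, 0, 0, 4, 0, 0, 0, 6, 0, 0, 0, 7, 0, 0, 0, 7])

```text
clock: 6.45
position: [0.5201, 0.1504, 0.1393]
ee_rot: [0.001, -0.067, 0.998, 0.002]
contact_force: [2.9, 3.4, -3.0]
width: 0.0152
gripper_force: 58.8
```

```bash
python3 - <<'E'
from rig import *
from h import *
for i in range(2):
    s=get_state();c=calibration('wrist');im=get_image('wrist');print(s['position'],2*np.degrees(np.arctan2(s['ee_rot'][2],s['ee_rot'][1])),s['contact_force'],s['moment'],s['width'])
cv2.imwrite('pics/w4.png',cv2.convertScaleAbs(im[:,:,::-1],alpha=1.2,beta=5))
E
```

```text
[0.52012442 0.1504205  0.13928354] 187.7033210183619 [ 2.92541796  3.44378946 -3.04065835] [ 1.00826742 -0.43701332 -0.47991244] 0.015249346539816107
[0.52009777 0.15040316 0.13928206] 187.67221208629604 [ 2.44706279  4.87325407 -3.00010722] [ 0.95013905 -0.46747677 -0.53127099] 0.01517135676651356
```

View pics/w4.png

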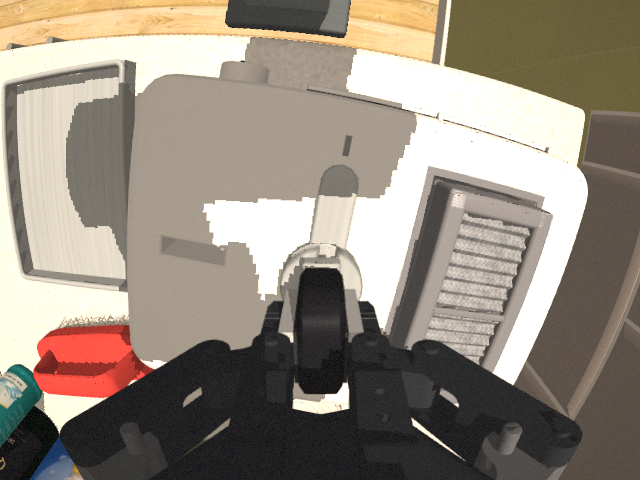

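The wing now points to the front mark at (347,145), the filter has risen on the right, and the moment of −0.5 N m shows it's at the stop. I'll unload the key, lift it and go back to the pocket at (193,249).

Emit:
apply_moves(steps=[0, 0, 0, -4, 0, 0, 0, -7, 0, 0, 0.5, -7, 0, 0, 1.5, -7, 0, 0, 3, -7, 0, 0, 4.2, -7, 0, 0, 4.7, -13, 0, -1, 4.7, -20])

```text
clock: 7.22
position: [0.52, 0.1393, 0.1888]
ee_rot: [0.002, 0.107, 0.994, 0.0]
contact_force: [-0.3, -1.2, -0.4]
width: 0.0154
gripper_force: 59.1
```

Emit:
apply_moves(steps=[-0.05, -1, 0, -7, -0.1, -2, 0, -14, -0.15, -3, 0, -21, -0.2, -4, 0, -28, -0.25, -5, 0, -35, -0.35, -5.9, 0, -42, -0.35, -5.9, 0, -49, -0.35, -5.9, 0, -56])

```text
clock: 7.88
position: [0.5152, 0.0784, 0.1871]
ee_rot: [0.001, 0.562, 0.827, -0.001]
contact_force: [-0.6, 0.1, -0.5]
width: 0.0156
gripper_force: 59.1
```

Emit:
apply_moves(steps=[0, 0, 0, -7, 0, 0, 0, -14, 0, 0, 0, -20, 0, 0, 0, -25.3, 0, 0, 0, -25.3, 0, 0, -1, -25.3, 0, 0, -2, -25.3, 0, 0, -2, -25.3])

```text
clock: 8.55
position: [0.5135, 0.0795, 0.1636]
ee_rot: [-0.001, 0.727, 0.686, -0.002]
contact_force: [-0.8, 0.1, -2.1]
width: 0.0155
gripper_force: 59.1
```

```bash
python3 - <<'E'
from rig import *
from h import *
for i in range(2):
    s=get_state();c=calibration('wrist');im=get_image('wrist');print(s['clock'],s['position'],2*np.degrees(np.arctan2(s['ee_rot'][2],s['ee_rot'][1])),s['contact_force'],s['moment'],s['width'],c['xyz'])
o=cv2.resize(im[160:460,180:460],None,fx=2,fy=2)[:,:,::-1]
cv2.imwrite('pics/w5.png',cv2.convertScaleAbs(o,alpha=1.6,beta=15))
E
```

```text
8.55 [0.51353171 0.07949784 0.16361034] 86.70182783953332 [-0.81969984  0.09247778 -2.07046055] [0.00245916 0.01728281 0.00118897] 0.015480925246414983 [0.51874105 0.15467529 0.30655214]
8.6 [0.51400917 0.07957471 0.16430274] 86.68479994872234 [ 0.24591305  0.28424355 -2.36147839] [ 0.02855446  0.01913287 -0.0069445 ] 0.015050274343509008 [0.51908997 0.15472933 0.30725748]
```

View pics/w5.png

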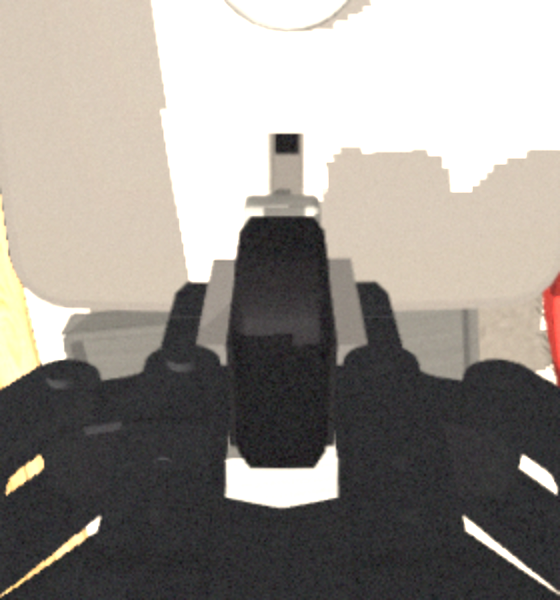

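```bash
python3 - <<'E'
from rig import *
from h import *
np.set_printoptions(precision=4,suppress=True)
c=calibration('wrist')
f=lambda u,v,z:hit(c,(180+u/2-.25,160+v/2-.25),z,True)
print(get_state()['position'],'hole end',f(286,134,.105),f(271,134,.105),f(301,134,.105),'shoulder +y edge',f(246,198,.156),f(320,198,.156), 'grip top', f(242,218,.204),f(325,218,.204),f(238,465,.204),f(322,465,.204))
E
```

```text
[0.5147 0.0796 0.165 ] hole end [0.5171 0.0975 0.105 ] [0.5128 0.0977 0.105 ] [0.5213 0.0973 0.105 ] shoulder +y edge [0.5082 0.0979 0.156 ] [0.5243 0.097  0.156 ] grip top [0.5109 0.1127 0.204 ] [0.5234 0.112  0.204 ] [0.5062 0.064  0.204 ] [0.5214 0.0632 0.204 ]
```

Emit:
apply_moves(steps=[0, 0, -1, 0, 0, 0, -2, 0, 0, 0, -3, 0, 0, 0, -3.6, 0, 0, 0, -4.2, 0, 0, 0, -4.8, 0, 0, 0, -5.2, 0, 0, 0, -5.2, 0])

```text
clock: 9.32
position: [0.5149, 0.0797, 0.1129]
ee_rot: [-0.001, 0.728, 0.686, -0.001]
contact_force: [1.0, 0.3, -1.6]
width: 0.0153
gripper_force: 59.1
```

Emit:
apply_moves(steps=[0, 0, -0.2, 0, 0, 0, -0.2, 0, 0, 0, -0.2, 0])

```text
clock: 9.57
position: [0.5159, 0.0797, 0.1123]
ee_rot: [0.0, 0.728, 0.686, 0.0]
contact_force: [-0.3, -0.2, -0.3]
width: 0.0156
gripper_force: 59.2
```

Emit:
apply_moves(steps=[0, 0, 0, 0, 0, 0, 0, 0, 0, 0, 0, 0, 0, 0, 0, 0, 0, 0, 0, 0, 0, 0, 0, 0, 0, 0, 4, 0, 0, 0, 8, 0], jaw=0)

```text
clock: 10.23
position: [0.5133, 0.0797, 0.1905]
ee_rot: [-0.002, 0.728, 0.686, -0.003]
contact_force: [0.9, 0.2, 0.1]
width: 0.0857
gripper_force: 0.0
```

Emit:
apply_moves(steps=[0.1, 1, 1, 7, 0.2, 3, 1, 14, 0.3, 5, 1, 21, 0.4, 8, 1, 28, 0.5, 11, 1, 35, 0.8, 13, 1, 42, 0.8, 14.6, 1, 49, 0.8, 14.6, 1, 56], jaw=39)

```text
clock: 10.9
position: [0.5235, 0.229, 0.2018]
ee_rot: [-0.0, 0.316, 0.949, 0.001]
contact_force: [0.4, 0.4, 0.2]
width: 0.0724
gripper_force: 0.0
```

Emit:
apply_moves(steps=[0, 0, 0, 7, 0, 0, 0, 14, 0, 0, 0, 21, 0, 0, 0, 28, 0, 0, 0, 34, 0, 0, 0, 34, 0, 0, 0, 34, 0, 0, 0, 34])

```text
clock: 11.57
position: [0.5235, 0.2257, 0.2019]
ee_rot: [-0.0, 0.031, 1.0, 0.0]
contact_force: [-0.3, 0.8, 0.5]
width: 0.0721
gripper_force: 0.0
```

```bash
python3 - <<'E'
from rig import *
from h import *
np.set_printoptions(precision=4,suppress=True)
for i in range(2):
    s=get_state();c=calibration('wrist');im=get_image('wrist');print(s['clock'],s['position'],2*np.degrees(np.arctan2(s['ee_rot'][2],s['ee_rot'][1])),s['contact_force'],s['width'],c['xyz'])
t=get_image('top');ct=calibration('top')
# overlay predicted filter top outline
def draw(im,c,fish,ctr,yaw,z,k,o):
    a=np.radians(yaw);X=np.array([np.cos(a),np.sin(a)]);Y=np.array([-X[1],X[0]])
    P=[proj(c,np.r_[np.array(ctr)+sx*.06*X+sy*.03*Y,z],fish) for sx,sy in((1,1),(1,-1),(-1,-1),(-1,1))]
    P=((np.array(P)-o)*k).astype(np.int32);cv2.polylines(im,[P],True,(0,0,255),1)
w=cv2.resize(im[130:480,140:500,::-1],None,fx=1.7,fy=1.7);w=np.ascontiguousarray(w);draw(w,c,True,(.5242,.2256),-3.3,.127,1.7,(140,130))
p=np.ascontiguousarray(cv2.resize(t[205:345,160:320,::-1],None,fx=1.15,fy=1.15))
o=np.zeros((600,800,3),np.uint8);o[:w.shape[0],:w.shape[1]]=w;o[:p.shape[0],614:614+p.shape[1]]=p
cv2.imwrite('pics/w6.png',o);cv2.imwrite('pics/w6raw.png',im[:,:,::-1]);cv2.imwrite('pics/t6.png',t[:,:,::-1])
E
```

```text
11.5667 [0.5235 0.2257 0.2019] 176.4911458102536 [-0.2847  0.7957  0.5483] 0.07212693302274564 [0.4469 0.2289 0.3449]
11.6167 [0.5235 0.2257 0.2019] 176.51645818214737 [ 0.4046 -0.3271 -0.2204] 0.07207395518034432 [0.4469 0.2289 0.3449]
```

View pics/w6.png

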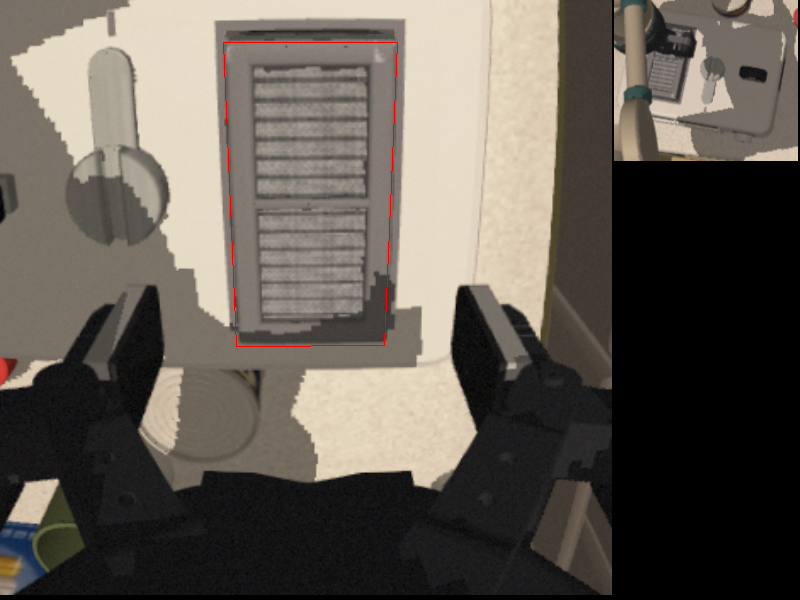

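The predicted outline falls on the raised filter. The wing is fully to the front, with the slot at crop x≈118, and the key is upright in its pocket. I'll go down and grip.

Emit:
apply_moves(steps=[0, 0, -3, 0, 0, 0, -5.5, 0, 0, 0, -7.5, 0, 0, 0, -8.7, 0, 0, 0, -9.3, 0, 0, 0, -9.7, 0, 0, 0, -9.7, 0, 0, 0, -9.7, 0])

```text
clock: 12.38
position: [0.5241, 0.2259, 0.1056]
ee_rot: [0.001, 0.03, 1.0, 0.0]
contact_force: [0.0, 0.7, 0.3]
width: 0.0724
gripper_force: 0.0
```

Emit:
apply_moves(steps=[0, 0, 0, 0, 0, 0, 0, 0, 0, 0, 0, 0, 0, 0, 0, 0, 0, 0, 0, 0, 0, 0, 0, 0], jaw=255, newtons=40)

```text
clock: 12.88
position: [0.5238, 0.2258, 0.1052]
ee_rot: [0.0, 0.03, 1.0, 0.0]
contact_force: [0.5, 0.7, 0.1]
width: 0.0589
gripper_force: 49.7
```

Emit:
apply_moves(steps=[0, 0, 0.4, 0, 0, 0, 1, 0, 0, 0, 2, 0, 0, 0, 3.2, 0, 0, 0, 4.6, 0, 0, 0, 6.2, 0, 0, 0, 7.8, 0, 0, 0, 9, 0])

```text
clock: 13.55
position: [0.5236, 0.2258, 0.1971]
ee_rot: [0.001, 0.029, 1.0, 0.0]
contact_force: [1.6, 0.1, -1.0]
width: 0.0593
gripper_force: 49.6
```

Emit:
apply_moves(steps=[0, 0, 0.6, 0, 0, -1, 0.9, 0, 0, -3, 1, 1, 0, -5.5, 1, 2, -0.2, -8.5, 1, 3, -0.5, -11.5, 1, 4, -0.8, -14.5, 1, 5, -1, -17.5, 1, 6])

```text
clock: 14.22
position: [0.512, 0.0488, 0.2044]
ee_rot: [-0.001, -0.023, 1.0, -0.0]
contact_force: [-0.7, -1.0, -1.2]
width: 0.059
gripper_force: 49.5
```

Emit:
apply_moves(steps=[-0.1, -3, 0, 1, -0.3, -6, 0, 2, -0.5, -8.5, 0, 3, -0.7, -10.8, 0, 3, -0.8, -12.2, 0, 3, -0.8, -13, 0, 3, -0.8, -13, 0, 3, -0.8, -13, 0, 3])

```text
clock: 14.88
position: [0.505, -0.0792, 0.2046]
ee_rot: [-0.0, -0.049, 0.999, 0.001]
contact_force: [-0.3, 0.5, -1.0]
width: 0.0588
gripper_force: 49.5
```

```bash
python3 - <<'E'
from rig import *
from h import *
np.set_printoptions(precision=4,suppress=True)
s=get_state();c=calibration('wrist');im=get_image('wrist');t=get_image('top');sc=get_image('scene')
print(s['clock'],s['position'],2*np.degrees(np.arctan2(s['ee_rot'][2],s['ee_rot'][1])),s['contact_force'],s['moment'],s['width'],s['gripper_force'])
cv2.imwrite('pics/w7.png',im[:,:,::-1]);cv2.imwrite('pics/t7.png',t[:,:,::-1]);cv2.imwrite('pics/s7.png',sc[:,:,::-1])
# tray check from the first top picture: blue-free steel-grey outline refined
c=calibration('top');g=cv2.cvtColor(cv2.imread('pics/top0.png'),cv2.COLOR_BGR2GRAY)
a=np.radians(5.7)
P=[proj(c,(.506+x*np.cos(a)-y*np.sin(a),-.080+x*np.sin(a)+y*np.cos(a),.02)) for x,y in((.095,.07),(.095,-.07),(-.095,-.07),(-.095,.07))];print(np.array(P))
E
```

```text
14.8833 [ 0.505  -0.0792  0.2046] 185.56062239187744 [-0.321   0.5144 -0.9692] [ 0.0101 -0.0154  0.0295] 0.058810919986002526 49.53907370567322
[[327.35   246.0962]
 [394.6921 247.6624]
 [395.3392 340.2632]
 [325.5817 338.6548]]
```

Emit:
apply_moves(steps=[0, 0, -1.5, 0, 0, 0, -4, 0, 0, 0, -7, 0, 0, 0, -10, 0, 0, 0, -13, 0, 0, 0, -15.5, 0, 0, 0, -17.5, 0, 0, 0, -18.4, 0])

```text
clock: 15.7
position: [0.5037, -0.0777, 0.0184]
ee_rot: [-0.002, -0.05, 0.999, 0.001]
contact_force: [-0.9, -0.3, -1.4]
width: 0.0591
gripper_force: 49.5
```

Emit:
apply_moves(steps=[0, 0, -0.3, 0, 0, 0, -0.6, 0, 0, 0, -0.8, 0, 0, 0, -1.0, 0, 0, 0, -1.1, 0, 0, 0, -1.1, 0])

```text
clock: 16.2
position: [0.5059, -0.0794, 0.0105]
ee_rot: [0.001, -0.049, 0.999, -0.0]
contact_force: [-0.1, -0.2, -0.8]
width: 0.059
gripper_force: 49.5
```

Now I'll feel downwards in small steps.

Emit:
apply_moves(steps=[0, 0, -0.1, 0, 0, 0, -0.2, 0, 0, 0, -0.3, 0, 0, 0, -0.3, 0, 0, 0, -0.3, 0])

```text
clock: 16.62
position: [0.5056, -0.0793, 0.0071]
ee_rot: [0.0, -0.049, 0.999, -0.0]
contact_force: [-0.1, -0.8, 0.0]
width: 0.0585
gripper_force: 49.6
```

Emit:
apply_moves(steps=[0, 0, -0.05, 0, 0, 0, -0.1, 0, 0, 0, -0.1, 0, 0, 0, -0.1, 0])

```text
clock: 16.95
position: [0.5056, -0.0794, 0.007]
ee_rot: [0.0, -0.049, 0.999, -0.0]
contact_force: [-2.3, -0.7, 9.0]
width: 0.0592
gripper_force: 50.7
```

It has touched down. I'll ease off, release, rise, and retreat.

Emit:
apply_moves(steps=[0, 0, 0.1, 0, 0, 0, 0.1, 0])

```text
clock: 17.12
position: [0.5056, -0.0793, 0.0071]
ee_rot: [0.0, -0.049, 0.999, -0.0]
contact_force: [0.0, -0.1, -1.8]
width: 0.0589
gripper_force: 49.5
```

Emit:
apply_moves(steps=[0, 0, 0, 0, 0, 0, 0, 0, 0, 0, 0, 0, 0, 0, 0, 0, 0, 0, 0.5, 0, 0, 0, 3, 0, 0, 0, 6, 0, 0, 0, 10, 0], jaw=39)

```text
clock: 17.78
position: [0.5035, -0.0787, 0.1063]
ee_rot: [-0.003, -0.049, 0.999, 0.001]
contact_force: [0.5, 0.3, 0.3]
width: 0.0724
gripper_force: 0.0
```

Emit:
apply_moves(steps=[0, 0, 4, 0, 0, 0, 8, 0, -4, -3, 10, 0, -8, -6, 10, 0, -12, -9, 10, 0, -15, -12, 10, 0, -17, -14, 10, 0, -17, -14, 10, 0])

```text
clock: 18.45
position: [0.3319, -0.2213, 0.2075]
ee_rot: [-0.001, -0.048, 0.999, -0.001]
contact_force: [0.7, 0.5, 0.3]
width: 0.0723
gripper_force: 0.0
```

```bash
python3 - <<'E'
from rig import *
from h import *
np.set_printoptions(precision=4,suppress=True)
s=get_state();t=get_image('top');sc=get_image('scene')
print(s['clock'],s['position'],s['contact_force'],s['width'])
# overlay expected filter outline in the tray; find filter corners by code: dark frame vs. tray
c=calibration('top');b=cv2.imread('pics/top0.png').astype(int);d=np.abs(t[:,:,::-1].astype(int)-b).sum(2)
a=np.radians(5.6)
P=np.array([proj(c,(.5056+x*np.cos(a)-y*np.sin(a),-.0794+x*np.sin(a)+y*np.cos(a),.027)) for x,y in((.06,.03),(.06,-.03),(-.06,-.03),(-.06,.03))]);print(P)
A=cv2.resize(np.ascontiguousarray(t[200:350,160:420,::-1]),None,fx=3,fy=3)
cv2.imwrite('pics/t8.png',A);cv2.imwrite('pics/s8.png',sc[:,:,::-1])
m=np.zeros(d.shape,np.uint8);m[245:345,322:398]=(d[245:345,322:398]>60)
n,l,st,ce=cv2.connectedComponentsWithStats(m);print([(x.tolist(),y.round(1).tolist()) for x,y in zip(st[1:],ce[1:]) if x[4]>60])
# key region unchanged?
print('key region diff',d[255:285,262:300].mean(),'tin',d[175:222,240:282].mean(),'brush',d[198:234,314:390].mean())
E
```

```text
18.45 [ 0.3319 -0.2213  0.2075] [0.7215 0.5058 0.2612] 0.07226826933416136
[[346.3296 262.6229]
 [375.5468 263.3516]
 [375.4176 322.1588]
 [345.5389 321.4163]]
[([322, 262, 76, 83, 3544], [353.9, 305.0])]
key region diff 20.512280701754385 tin 12.950354609929079 brush 11.88998538011696
```

```bash
python3 - <<'E'
from rig import *
from h import *
def edges(n,z,ctr,yaw):
    c=calibration(n);g=cv2.GaussianBlur(cv2.cvtColor(get_image(n),cv2.COLOR_RGB2GRAY),(3,3),0).astype(float)
    G=np.hypot(cv2.Sobel(g,6,1,0),cv2.Sobel(g,6,0,1));best=[]
    for dx in np.arange(-12,13,2):
      for dy in np.arange(-12,13,2):
        for da in(-6,-3,0,3,6):
          a=np.radians(yaw+da);v=0
          for p,q in(((1,1),(1,-1)),((1,-1),(-1,-1)),((-1,-1),(-1,1)),((-1,1),(1,1))):
            for t in np.linspace(.05,.95,15):
              x,y=(.06*(p[0]*(1-t)+q[0]*t),.03*(p[1]*(1-t)+q[1]*t))
              u=proj(c,(ctr[0]+dx/1e3+x*np.cos(a)-y*np.sin(a),ctr[1]+dy/1e3+x*np.sin(a)+y*np.cos(a),z));v+=G[int(round(u[1])),int(round(u[0]))]
          best.append((v,dx,dy,da))
    best.sort(reverse=True);print(n,best[:4])
for n in('top','scene'): edges(n,.027,(.5056,-.0794),5.6)
E
```

```text
top [(np.float64(6755.953936532881), np.int64(2), np.int64(0), 0), (np.float64(6548.5599349451), np.int64(2), np.int64(-2), 0), (np.float64(6356.08493164577), np.int64(2), np.int64(0), 3), (np.float64(6253.936286775635), np.int64(2), np.int64(-2), 3)]
scene [(np.float64(5688.051156856815), np.int64(6), np.int64(-2), 0), (np.float64(5611.455598149847), np.int64(6), np.int64(-2), -3), (np.float64(5531.491553143697), np.int64(8), np.int64(-2), 0), (np.float64(5465.856284635228), np.int64(4), np.int64(-2), 3)]
```

The fitted outline at the flat-lying height matches the filter in the tray within 2 mm in the top camera. It agrees roughly (about 6 mm) in the scene camera. The gripper is clear, so I'll hand in.

```bash
python3 -c "
from rig import *
print(sign_off())"
```

```text
the job is handed in; nothing more can be done
None
```

The job is handed in, at about 18.5 s on the robot's clock: latch turned to its stop, key back upright in its pocket, coarse filter lying flat in the drip tray; the lower filter was left in the cleaner, though I did not check it after the lift.

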